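# Close the courier canister around the gold-lidded honey jar

### The arm

A 7-joint arm with a two-finger parallel gripper is mounted at the origin on a cart in front of the work surface, level with it; the furniture and walls round the work are solid. World frame = base frame: x ahead of the robot, y to its left, z up, the work surface at z = 0. Lengths are in m, angles in rad, forces in N, time in s.
With the tool pointing down it reaches from about 0.425 to 0.925 m from the base axis. Payload 6.8 kg.
Tool frame: the origin (TCP) lies on the centre line of the jaws, within the pads' length; the fingertips stand 8 mm ahead of it and the grasp point (between the pads) lies 11 mm behind it (bot.tips_ahead is the distance from the TCP to the fingertips, in m); z points along the fingers, y is the line along which they close (so a half turn about z gives the same grasp; the last joint's range is limited). The gripper opens to 85 mm and grips with 20 to 120 N. Pads are 22 mm wide; open, the fingers measure 114 mm over their backs; the gripper's body (76 mm by 85 mm) begins 54 mm behind the grasp point. The pads swing forward as they close: fully open they stand 13 mm farther back than shut.
Start: joints at [1.018, 0.477, 0.022, 1.555, -0.011, 1.109, -0.083], TCP at [0.29, -0.609, 0.239] pointing down, gripper open.
Joint ranges: [-2.96, 2.96], [-0.34, 2.1], [-1.41, 1.46], [0.24, 2.44], [-1.37, 4.51], [0.17, 1.92], [-2.96, 2.96]. Speed limits (rad/s): [2.39, 2.39, 3.14, 3.14, 3.14, 3.14, 3.14].

### API

Orientations are given as a unit quaternion [w, x, y, z].
In Python, from station import bot gives the robot as it stands.
- The arm moves only by the tool send_rows, never from a script. Its argument "deltas" is text: rows parted by semicolons, each of 4 numbers parted by spaces: the shift along the tool's x, y, z in m, then the turn about the tool's z in degrees. In form: x y z spin; .... A call has 1 to 5 rows; each row is the pose to reach, as a shift and turn from the pose commanded when the call began, along the tool's axes at that moment; what a row does not reach only later rows make up. A row lasts 1/10 s, in which the tool goes at most 50 mm and 8.59 degrees, less where a joint would pass 70% of its speed; a pose out of reach is approached as far as the arm can. A call with a gripper value outside its range is refused whole. "claw" is the opening, from 0 (shut) to 1 (fully open), set as the call begins (left out, the last holds). The fingers move at their own pace and stop on an object; "force" is the grip in N (left out, the last holds). Time passes only in rows, so rows that repeat a pose let the fingers close. It gives the time, the measured TCP pose, the force, the opening and the grip force at its end, in the units of the state.
- bot.get_obs(): the state, without advancing time (a new reading comes with each control period).
- bot.read_camera(name): name is "scene" or "top" or "wrist"; returns a dict with "img" (420x560x3 uint8, red, green, blue), "depth" (420x560 float32, m along the optical axis (not along the pixel's ray), 0 where there is no reading), "fx", "fy", "cx", "cy" (pixels), "camera_from_world" (4x4, takes a point from world to camera coordinates). Camera axes: x right, y up, looking along -z (the intrinsics and any distortion apply to the point x, -y, -z); pixel columns grow to the right and rows downward; lengths in m; the calibration is good to about 2 mm. A picture is of the moment at which its call begins.
- bot.hand_in(): hands the job in; it is judged then, once.
Trained networks look in a picture, given as the dict that the camera call returned (one of the last four; its "shot" number tells which), for a name from the list of things; names that differ only in an ending like _2 or _b are one class to them, and where a whole thing is asked for, a point or a joint stands for the part that bears it (a point fixed in the world has none). Each returns a list of dicts, best first, with "confidence" (0 to 1); they miss things now and then, are a little off and sometimes report something else, mostly with a low value. They report only what shows in the picture. A call takes as long as a camera call. They do not tell look-alikes from the thing itself.
- bot.masks_of(picture, query): "mask" (420x560 bool, what is visible of it).
- bot.landmark_of(picture, query): "xyz" ([x, y, z] in m, in world coordinates, good to about 4 mm: a listed point, or the origin of a listed thing).
The state is a dict: "t": time; "q": joint angles; "joint_vel": joint speeds; "joint_torque": joint torques, N m; "eef_pos": TCP position; "tool_rot": TCP orientation; "contact_force": force on the tool from outside, world axes, zero at the start; "torque": the same for the moment, N m; "gripper_width": opening from 0.0 (shut) to 1.0 (fully open); "grasp_force": force on a finger pad.
Only numpy, scipy, OpenCV 4.12 (cv2) and the standard library are available. Lean on these libraries where they do the work, as an engineer would, in place of code of your own. Each camera call takes 0.05 s, during which the arm holds its last target. There are 200 camera calls.

### The job

The honey jar with the gold lid is going out by courier. Close its canister around it: put the blue top over the jar onto the lower half it stands in, fully down, then turn it clockwise (seen from above) until its orange bar lines up with the two orange marks on the foot, so that it is locked. Leave the white-lidded jar in the other lower half alone.

Things in the scene. Friction and masses are not known exactly. Their poses are not given: they have to be found in the camera images.
- canister_top: Blue hollow shell, mouth down on the table, 160 g, 110 mm wide outside, 104 inside. Origin: centre of the mouth, z up; roof at z 90 (inside 86). Orange bar on the roof, to pinch from above: 62 mm long along x, 12 thick along y, z 88 to 118, on the axis. Two lugs inside the mouth at +x and -x, 18 mm wide, z 0 to 8, inner faces 42.5 mm from the axis. A half turn makes no difference.
- canister_base: Lower half holding the gold-lidded jar, fixed: grey foot 136 mm wide, 10 high, white collar 72 wide to z 44. Origin: centre of the underside on the table, z up. Orange marks on the foot at +x and -x; over each a ledge 50 deg wide juts from the collar to 45 mm from the axis, z 24 to 31; lugs must drop between ledges, then pass below. A like one, unlisted, holds the white-lidded jar; sides vary.
- gold_jar: Jar with gold-yellow lid, 62 mm wide, 81 tall, loose in its lower half on the 10 mm floor (lid top 91 over the table); origin: centre of its underside. The top, bar 40 to 140 deg (best 65) counter-clockwise of the marks, drops over jar and collar (6 mm play) to rest on the foot, 10 mm up; turned clockwise it stops about 8 deg past the marks. With bar near the marks it stays 21 mm too high.
- white_jar: Honey sample jar with a white screw lid, 55 mm wide, 67 tall, standing loose in the other lower half; origin at the centre of its underside. Not to be disturbed.
Mind the look-alikes: they are no part of the job. Of the things that look like the canister_top, the larger one is meant.

How it is judged:
At the end, for the whole second after the job is handed in: The blue top sits on the lower half with the upright gold-lidded jar: axes within 10 mm, upright within 10 degrees, origin under 19 mm above the base's (fully down: 10), bar in line with the orange marks within 17 degrees, jar within 12 mm of the middle, top at rest (horizontal distance between canister_top and canister_base below 0.01 m and z of canister_top in the frame of canister_base below 0.019 m and angle between the x axis of canister_top and the x axis of canister_base, either way round below 0.3 rad and angle between each of canister_top, gold_jar's own z axis and vertical below 0.17 rad and horizontal distance between gold_jar and canister_base below 0.012 m and linear speed of canister_top below 0.02 m/s); the robot touches nothing.
It fails at once if the white-lidded jar is shifted more than 15 mm (distance of white_jar from where it was at the start of the episode above 0.015 m).
It also fails if it takes over 43 s, if anything falls off the work surface, if the arm or the gripper's body presses on something with over 40 N, if the wrist force passes 120 N, or if a joint passes its speed limit or range.

## Working session

There is one attempt and no reset: what is moved stays moved. The work goes in short steps, Python scripts to look and compute and a tool call to move; the robot and the scene stay as the last step left them, time stands still between calls to the robot, and variables do not carry over. Pictures are saved under pics/ and viewed, at most 10 in all, crops included, and the job is handed in when it is done.

Besides the shell and the picture viewer there is one more tool, called after "Emit:" as name(argument=value, ...) on one line, values as JSON. send_rows: Moves the arm, as the interface text tells. Its arguments: {"type":"object","properties":{"deltas":{"type":"string"},"claw":{"type":"number"},"force":{"type":"number"}},"required":["deltas"]}

```bash
ls; mkdir -p pics; cat > h.py <<'E'
import numpy as np, cv2
from station import bot
def world(p, m=None):
    d=p["depth"]; v,u=np.nonzero((d>0) if m is None else (m&(d>0)))
    z=d[v,u]; c=np.stack([(u-p["cx"])/p["fx"]*z, -(v-p["cy"])/p["fy"]*z, -z, np.ones_like(z)],1)
    return (c@np.linalg.inv(p["camera_from_world"]).T)[:,:3], u, v
E
python3 - <<'E'
from h import *
ims=[]
for c in ["top","scene"]:
    p=bot.read_camera(c); ims.append(p["img"]); 
    for q in ["canister_top","canister_base","gold_jar","white_jar"]:
        for r in bot.landmark_of(p,q): print(c,q,np.round(r["xyz"],3),round(r["confidence"],2))
    cv2.imwrite(f"pics/{c}0.png",p["img"][:,:,::-1])
o=bot.get_obs();print(o["t"],o["eef_pos"],o["tool_rot"])
E
```

```text
pics
top canister_top [0.458 0.078 0.002] 0.73
top canister_top [ 0.593  0.023 -0.004] 0.63
top canister_base [ 0.573 -0.218 -0.   ] 0.94
top gold_jar [ 0.578 -0.219  0.012] 0.69
top white_jar [0.564 0.252 0.008] 0.62
scene canister_top [ 0.46   0.071 -0.002] 0.91
scene canister_top [0.593 0.021 0.001] 0.89
scene canister_base [ 0.573 -0.222 -0.002] 0.96
scene gold_jar [ 0.573 -0.219  0.011] 0.59
scene white_jar [0.562 0.25  0.012] 0.66
0.5 [ 0.29043941 -0.60931744  0.23929387] [-2.06448996e-05  9.75378932e-01  2.20535569e-01  1.87020493e-05]
```

View pics/top0.png

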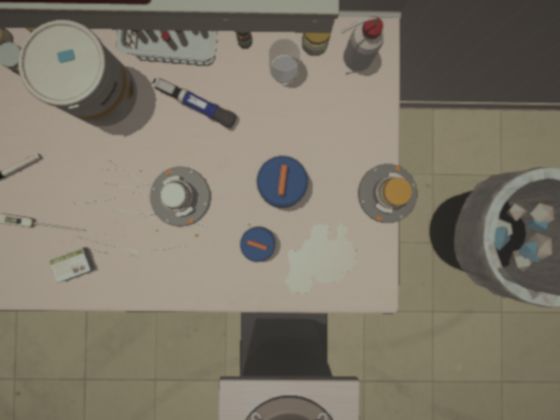

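View pics/scene0.png

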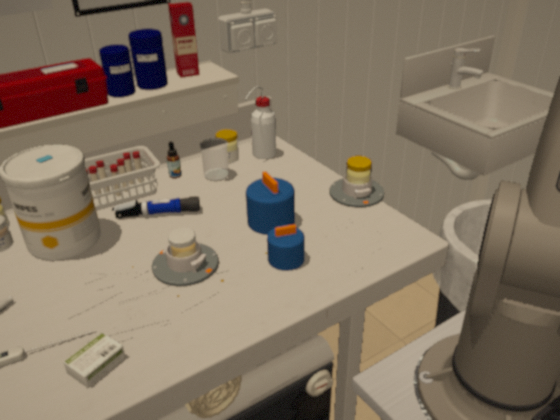

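Top view: the blue shells are at (283,181), large, and (258,244), small. The large one near world (0.59, 0.02) is the one meant. The gold jar's base is at (388,193) and the white jar's at (179,196). Next I'll measure the bar and marks, and confirm in one crop.

```bash
cat >> h.py <<'E'
def orange(p, c, r, zlo, zhi):
    hsv=cv2.cvtColor(p["img"],cv2.COLOR_RGB2HSV)
    m=(hsv[...,0]>3)&(hsv[...,0]<17)&(hsv[...,1]>110)&(hsv[...,2]>90)
    w,u,v=world(p,m); k=(np.hypot(w[:,0]-c[0],w[:,1]-c[1])<r)&(w[:,2]>zlo)&(w[:,2]<zhi)
    return w[k],u[k],v[k]
def axis(w):
    x=w[:,:2]; c=x.mean(0); _,s,V=np.linalg.svd(x-c); a=np.degrees(np.arctan2(V[0,1],V[0,0]))%180
    return c,a,s
E
python3 - <<'E'
from h import *
for cam in ["top","scene"]:
    p=bot.read_camera(cam)
    w,u,v=orange(p,(.593,.022),.07,.108,.14); c,a,s=axis(w)
    (rc,rs,ra)=cv2.minAreaRect((w[:,:2]*1000).astype(np.float32))
    print(cam,"bar",len(w),c.round(4),a.round(1),w[:,2].mean(),rc,rs,ra)
    w,u,v=orange(p,(.573,-.22),.08,-.01,.025); k=np.hypot(w[:,0]-.573,w[:,1]+.22)>.04;w,u,v=w[k],u[k],v[k]; c,a,s=axis(w)
    print("marks",len(w),c.round(4),a.round(1),w[:,2].mean()); print(np.c_[w.round(3),u,v][::3])
    W,u,v=world(p); k=(np.abs(W[:,2]-.01)<.004)&(np.hypot(W[:,0]-.573,W[:,1]+.22)<.075); print("foot",len(W[k]),cv2.minEnclosingCircle((W[k,:2]*1000).astype(np.float32)))
    for z in [.09]:
        k=(np.abs(W[:,2]-z)<.006)&(np.hypot(W[:,0]-.593,W[:,1]-.022)<.075); print("roof",k.sum(),cv2.minEnclosingCircle((W[k,:2]*1000).astype(np.float32)))
        k=(np.abs(W[:,2]-.091)<.006)&(np.hypot(W[:,0]-.573,W[:,1]+.22)<.05); print("lid",k.sum(),cv2.minEnclosingCircle((W[k,:2]*1000).astype(np.float32)))
    if cam=="top": cv2.imwrite("pics/crop.png",cv2.resize(p["img"][130:270,220:430,::-1],None,fx=3.7,fy=3.7,interpolation=2))
E
```

```text
top bar 150 [0.5919 0.0219] 173.6 0.11753471657230677 (592.0990600585938, 21.91177749633789) (10.554144859313965, 58.934356689453125) 83.55459594726562
marks 28 [ 0.5745 -0.2194] 159.3 0.010725650993143095
[[ 6.34e-01 -2.37e-01  1.40e-02  3.96e+02  1.67e+02]
 [ 6.34e-01 -2.45e-01  1.00e-02  3.99e+02  1.67e+02]
 [ 6.32e-01 -2.40e-01  1.20e-02  3.97e+02  1.68e+02]
 [ 6.29e-01 -2.37e-01  1.20e-02  3.96e+02  1.69e+02]
 [ 6.30e-01 -2.46e-01  7.00e-03  3.99e+02  1.69e+02]
 [ 5.20e-01 -1.96e-01  9.00e-03  3.77e+02  2.17e+02]
 [ 5.20e-01 -2.02e-01  9.00e-03  3.80e+02  2.17e+02]
 [ 5.17e-01 -1.97e-01  1.00e-02  3.78e+02  2.18e+02]
 [ 5.15e-01 -1.95e-01  9.00e-03  3.77e+02  2.19e+02]
 [ 5.15e-01 -2.01e-01  1.40e-02  3.80e+02  2.19e+02]]
foot 1592 ((575.4625854492188, -219.64581298828125), 68.05220031738281)
roof 1857 ((592.9903564453125, 21.487348556518555), 54.0318717956543)
lid 640 ((574.8248291015625, -220.63877868652344), 30.223243713378906)
scene bar 125 [0.5883 0.0245] 174.5 0.11584780617810359 (590.8384399414062, 23.255821228027344) (12.848504066467285, 60.75770568847656) 81.6721420288086
marks 18 [ 0.5172 -0.1995] 97.6 0.0118143068840361
[[ 5.22e-01 -2.02e-01  1.30e-02  3.65e+02  2.00e+02]
 [ 5.20e-01 -1.97e-01  1.30e-02  3.64e+02  2.01e+02]
 [ 5.17e-01 -2.04e-01  1.20e-02  3.67e+02  2.01e+02]
 [ 5.17e-01 -1.95e-01  1.20e-02  3.64e+02  2.02e+02]
 [ 5.14e-01 -2.02e-01  1.20e-02  3.67e+02  2.02e+02]
 [ 5.15e-01 -1.96e-01  1.10e-02  3.65e+02  2.03e+02]]
foot 741 ((572.7724609375, -219.5087890625), 69.7574691772461)
roof 838 ((589.6759643554688, 21.77511978149414), 55.527225494384766)
lid 280 ((574.3928833007812, -219.5813446044922), 33.17578887939453)
```

View pics/crop.png

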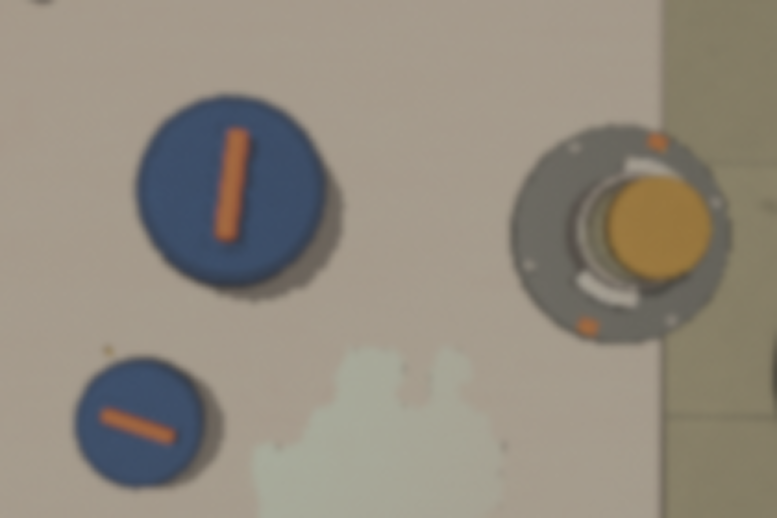

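The crop confirms it: the large shell is at (232,190) with its bar at world 173.6°, and the small decoy is at (140,422). The gold-lid base is at (620,235), with orange marks at (657,143) and (588,327), giving 159.3°.

Plan: pinch the bar, place it at 159.3+65 = 44.3° (mod 180), then turn clockwise 65°.

```bash
cat >> h.py <<'E'
from scipy.spatial.transform import Rotation as R
def go(x,y,z,bar):
    "delta in tool axes to TCP xyz with tool x along bar (deg, mod 180)"
    o=bot.get_obs(); q=o["tool_rot"]; M=R.from_quat([q[1],q[2],q[3],q[0]]).as_matrix()
    d=M.T@(np.array([x,y,z])-o["eef_pos"]); a=np.degrees(np.arctan2(M[1,0],M[0,0]))
    s=(a-bar+90)%180-90
    print("t",round(o["t"],2),"pos",o["eef_pos"].round(4),"xaxis",a.round(1),"zaxis",M[:,2].round(3),"F",np.round(o["contact_force"],1),"q",np.round(o["q"],2)); print("delta",d.round(4),"spin",s.round(1))
E
python3 -c "
from h import *
go(.592,.022,.2,173.6)"
```

```text
t 0.6 pos [ 0.2904 -0.6094  0.2393] xaxis 25.5 zaxis [ 0. -0. -1.] F [ 0.7 -0.1  0.1] q [ 1.02  0.48  0.02  1.56 -0.01  1.11 -0.08]
delta [ 0.5439 -0.4402  0.0393] spin 31.9
```

Emit:
send_rows(deltas="0.544 -0.44 0 31.9; 0.544 -0.44 0 31.9; 0.544 -0.44 0 31.9; 0.544 -0.44 0 31.9; 0.544 -0.44 0 31.9", claw=0.55, force=60)

```text
t: 1.1
eef_pos: [0.3987, -0.3826, 0.2396]
tool_rot: [0.0, 0.998, -0.058, 0.0]
contact_force: [0.8, 0.0, 0.0]
gripper_width: 0.548
grasp_force: 0.0
```

```bash
python3 -c "
from h import *
go(.592,.022,.2,173.6)"
```

```text
t 1.1 pos [ 0.3987 -0.3826  0.2396] xaxis -6.6 zaxis [ 0.001 -0.    -1.   ] F [0.8 0.  0. ] q [ 0.61  0.28  0.05  1.85 -0.02  1.01 -1.02]
delta [ 0.1455 -0.4241  0.0395] spin -0.2
```

Emit:
send_rows(deltas="0.145 -0.424 0 0; 0.145 -0.424 0 0; 0.145 -0.424 0 0; 0.145 -0.424 0 0; 0.145 -0.424 0 0")

```text
t: 1.6
eef_pos: [0.5055, -0.1566, 0.2398]
tool_rot: [0.0, 0.998, -0.056, 0.0]
contact_force: [0.6, -0.5, -0.1]
gripper_width: 0.547
grasp_force: 0.0
```

```bash
python3 -c "
from h import *
go(.592,.022,.2,173.6)"
```

```text
t 1.6 pos [ 0.5055 -0.1566  0.2398] xaxis -6.4 zaxis [ 0.001 -0.    -1.   ] F [ 0.6 -0.5 -0.1] q [ 0.26  0.24 -0.1   1.9   0.03  1.   -1.53]
delta [ 0.066  -0.1872  0.0398] spin -0.0
```

Emit:
send_rows(deltas="0.066 -0.187 0 0; 0.066 -0.187 0.0 0; 0.066 -0.187 0.02 0; 0.066 -0.187 0.04 0; 0.066 -0.187 0.04 0")

```text
t: 2.1
eef_pos: [0.5913, 0.0271, 0.1968]
tool_rot: [-0.002, 0.999, -0.052, -0.001]
contact_force: [-0.8, -0.4, -1.0]
gripper_width: 0.546
grasp_force: 0.0
```

```bash
python3 - <<'E'
from h import *
p=bot.read_camera("wrist")
w,u,v=orange(p,(.593,.022),.07,.108,.13); c,a,s=axis(w); rr=cv2.minAreaRect((w[:,:2]*1000).astype(np.float32))
print(len(w),c,a,w[:,2].mean(),rr)
p=bot.read_camera("top"); print(orange(p,(.593,.022),.07,.108,.13)[0].mean(0) if 1 else 0)
go(.592,.022,.101,173.6)
E
```

```text
1103 [0.58854725 0.02331264] 172.23592686367067 0.11710756776242709 ((594.8085327148438, 22.703433990478516), (11.657781600952148, 60.31890869140625), 83.57005310058594)
[nan nan nan]
t 2.2 pos [0.5909 0.0219 0.1981] xaxis -6.2 zaxis [-0.002  0.    -1.   ] F [-0.5 -1.8  0.2] q [-0.    0.39 -0.18  1.79  0.08  0.97 -1.89]
delta [ 0.0014 -0.0002  0.0971] spin 0.2<stdin>:5: RuntimeWarning: Mean of empty slice.
  ret = um.true_divide(
```

Emit:
send_rows(deltas="0.002 0 0.04 0; 0.002 0 0.07 0; 0.002 0 0.085 0; 0.002 0 0.092 0; 0.002 0 0.097 0")

```text
t: 2.7
eef_pos: [0.5939, 0.0189, 0.1029]
tool_rot: [0.0, 0.998, -0.057, 0.001]
contact_force: [0.3, 0.1, -0.1]
gripper_width: 0.55
grasp_force: 0.0
```

Emit:
send_rows(deltas="0 0 0 0; 0 0 0 0; 0 0 0 0; 0 0 0 0; 0 0 0 0", claw=0, force=80)

```text
t: 3.2
eef_pos: [0.5941, 0.0203, 0.1033]
tool_rot: [-0.0, 0.998, -0.056, 0.001]
contact_force: [0.3, 1.3, 4.6]
gripper_width: 0.124
grasp_force: 81.1
```

```bash
python3 -c "
from h import *
go(.593,.022,.2,173.6)"
```

```text
t 3.2 pos [0.5941 0.0203 0.1033] xaxis -6.4 zaxis [ 0.002  0.    -1.   ] F [0.3 1.3 4.6] q [-0.01  0.51 -0.16  1.86  0.11  0.78 -1.92]
delta [-0.0011 -0.0016 -0.0967] spin 0.0
```

Emit:
send_rows(deltas="0 0 -0.02 0; 0 0 -0.05 0; 0 0 -0.08 0; 0 0 -0.11 0; 0 0 -0.14 0")

```text
t: 3.7
eef_pos: [0.5925, 0.0195, 0.2429]
tool_rot: [0.0, 0.998, -0.056, -0.001]
contact_force: [0.1, 0.3, -2.6]
gripper_width: 0.126
grasp_force: 80.0
```

```bash
python3 -c "
from h import *
go(.5745,-.2195,.243,44.3)"
```

```text
t 3.7 pos [0.5925 0.0195 0.2429] xaxis -6.4 zaxis [-0.002 -0.    -1.   ] F [ 0.1  0.3 -2.6] q [ 0.    0.35 -0.18  1.74  0.07  1.06 -1.88]
delta [8.900e-03 2.395e-01 1.000e-04] spin -50.7
```

Emit:
send_rows(deltas="0.002 0.03 0 -6; 0.003 0.065 0 -13; 0.004 0.1 0 -20; 0.005 0.135 0 -27; 0.006 0.165 0 -33")

```text
t: 4.2
eef_pos: [0.5796, -0.1472, 0.2417]
tool_rot: [0.0, 0.973, 0.232, -0.001]
contact_force: [1.3, -0.1, -2.0]
gripper_width: 0.122
grasp_force: 80.1
```

```bash
python3 -c "
from h import *
go(.5745,-.2195,.243,44.3)"
```

```text
t 4.2 pos [ 0.5796 -0.1472  0.2417] xaxis 26.8 zaxis [-0.002 -0.001 -1.   ] F [ 1.3 -0.1 -2. ] q [ 0.31  0.36 -0.22  1.73  0.09  1.06 -1.04]
delta [-0.0372  0.0622 -0.0012] spin -17.5
```

Emit:
send_rows(deltas="-0.02 0.03 0 -8; -0.03 0.05 0 -14; -0.037 0.062 0 -17.5; -0.037 0.062 0 -17.5; -0.037 0.062 0 -17.5")

```text
t: 4.7
eef_pos: [0.5751, -0.2162, 0.2418]
tool_rot: [-0.001, 0.927, 0.374, -0.0]
contact_force: [-0.1, 0.5, -2.2]
gripper_width: 0.123
grasp_force: 80.1
```

```bash
python3 - <<'E'
from h import *
p=bot.read_camera("top"); W,u,v=world(p)
w,_,_=orange(p,(.5745,-.2195),.07,.2,.3); print("bar top",len(w), axis(w)[:2] if len(w)>5 else 0, w[:,2].mean() if len(w) else 0)
k=(np.abs(W[:,2]-.23)<.012)&(np.hypot(W[:,0]-.5745,W[:,1]+.2195)<.09);print("roof",k.sum(), cv2.minEnclosingCircle((W[k,:2]*1000).astype(np.float32)))
p2=bot.read_camera("scene"); W,u,v=world(p2)
for z in (.15,.17,.19,.21):
    k=(np.abs(W[:,2]-z)<.01)&(np.hypot(W[:,0]-.5745,W[:,1]+.2195)<.08)
    if k.sum()>20:
        x,y=W[k,0],W[k,1]; A=np.c_[2*x,2*y]; # circle fit with r=.055
        from scipy.optimize import least_squares
        s=least_squares(lambda c:np.hypot(x-c[0],y-c[1])-.055,[.5745,-.2195],loss="soft_l1",f_scale=.002).x; print(z,k.sum(),s.round(4))
for p_,n in((p,"top"),(p2,"scene")):
    for r in bot.landmark_of(p_,"canister_top"): print(n,np.round(r["xyz"],3),r["confidence"])
go(.5745,-.2195,.243,44.3)
cv2.imwrite("pics/b.png",np.hstack([p["img"][120:270,300:500],p2["img"][80:230,250:450]])[:,:,::-1].repeat(2,0).repeat(2,1))
E
```

```text
bar top 85 (array([ 0.58824017, -0.20004629]), np.float64(47.059434553776015)) 0.25422648433842193
roof 1535 ((574.3023071289062, -215.52035522460938), 54.576416015625)
0.15 368 [ 0.5741 -0.2167]
0.17 387 [ 0.5745 -0.2166]
0.19 403 [ 0.5744 -0.2166]
0.21 410 [ 0.5746 -0.2167]
top [ 0.574 -0.212  0.137] 0.79
top [0.46  0.077 0.002] 0.68
scene [ 0.573 -0.216  0.14 ] 0.98
scene [0.459 0.071 0.001] 0.98
t 4.9 pos [ 0.5757 -0.2152  0.2423] xaxis 44.2 zaxis [-0.  0. -1.] F [ 0.3 -0.2 -2.8] q [ 0.45  0.39 -0.25  1.69  0.11  1.08 -0.63]
delta [-0.0039  0.0022 -0.0007] spin -0.1
```

View pics/b.png

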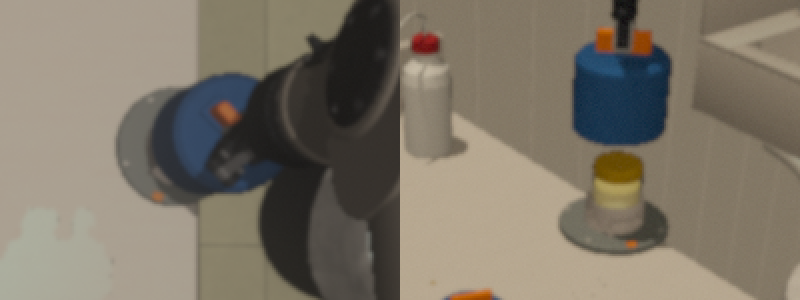

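Left (top view): the shell at (225,130) is over the foot. Right (scene): the shell at (620,90) is held upright above the gold jar at (617,190). It needs a 3 mm correction in -y, then I lower it.

Emit:
send_rows(deltas="-0.0022 0.0022 0 0; -0.0022 0.0022 0.01 0; -0.0022 0.0022 0.02 0; -0.0022 0.0022 0.03 0; -0.0022 0.0022 0.035 0")

```text
t: 5.4
eef_pos: [0.5745, -0.2196, 0.2053]
tool_rot: [-0.001, 0.927, 0.375, -0.001]
contact_force: [-0.1, 0.9, -2.8]
gripper_width: 0.12
grasp_force: 80.1
```

Emit:
send_rows(deltas="0 0 0.008 0; 0 0 0.016 0; 0 0 0.024 0; 0 0 0.032 0; 0 0 0.04 0")

```text
t: 5.9
eef_pos: [0.5754, -0.2199, 0.1666]
tool_rot: [0.0, 0.927, 0.375, 0.0]
contact_force: [0.0, 0.1, -1.4]
gripper_width: 0.117
grasp_force: 80.1
```

```bash
python3 - <<'E'
from h import *
from scipy.optimize import least_squares
p2=bot.read_camera("scene"); W,u,v=world(p2)
for z in (.09,.11,.13):
    k=(np.abs(W[:,2]-z)<.01)&(np.hypot(W[:,0]-.5745,W[:,1]+.2195)<.08)
    x,y=W[k,0],W[k,1]; print(z,k.sum(),least_squares(lambda c:np.hypot(x-c[0],y-c[1])-.055,[.5745,-.2195],loss="soft_l1",f_scale=.002).x.round(4))
go(.5745,-.2195,.113,44.3)
E
```

```text
0.09 349 [ 0.5743 -0.2213]
0.11 364 [ 0.5743 -0.2212]
0.13 363 [ 0.5746 -0.2214]
t 5.95 pos [ 0.5746 -0.2197  0.1652] xaxis 44.1 zaxis [-0.002  0.001 -1.   ] F [-0.9  0.  -3.4] q [ 0.44  0.47 -0.24  1.76  0.13  0.93 -0.65]
delta [ 0.0001 -0.0001  0.0522] spin -0.2
```

Emit:
send_rows(deltas="0.0007 -0.0007 0.005 0; 0.0007 -0.0007 0.01 0; 0.0007 -0.0007 0.015 0; 0.0007 -0.0007 0.02 0; 0.0007 -0.0007 0.025 0")

```text
t: 6.45
eef_pos: [0.5755, -0.2189, 0.142]
tool_rot: [0.0, 0.927, 0.375, 0.0]
contact_force: [0.4, 0.3, -2.0]
gripper_width: 0.121
grasp_force: 80.1
```

Emit:
send_rows(deltas="0 0 0.004 0; 0 0 0.008 0; 0 0 0.012 0; 0 0 0.016 0; 0 0 0.019 0")

```text
t: 6.95
eef_pos: [0.5754, -0.2189, 0.1229]
tool_rot: [-0.0, 0.927, 0.375, -0.0]
contact_force: [0.4, -0.7, -3.1]
gripper_width: 0.121
grasp_force: 80.1
```

Emit:
send_rows(deltas="0 0 0.002 0; 0 0 0.004 0; 0 0 0.006 0; 0 0 0.007 0; 0 0 0.008 0")

```text
t: 7.45
eef_pos: [0.5755, -0.219, 0.1153]
tool_rot: [0.0, 0.927, 0.375, 0.0]
contact_force: [0.6, -1.3, -2.3]
gripper_width: 0.125
grasp_force: 80.1
```

Emit:
send_rows(deltas="0 0 0.001 0; 0 0 0.002 0; 0 0 0.002 0")

```text
t: 7.75
eef_pos: [0.5755, -0.2189, 0.1135]
tool_rot: [0.0, 0.927, 0.375, 0.0]
contact_force: [-0.9, -0.0, -0.3]
gripper_width: 0.124
grasp_force: 80.2
```

Emit:
send_rows(deltas="0 0 0 5; 0 0 0 10; 0 0 0 15; 0 0 0 20; 0 0 0 25")

```text
t: 8.25
eef_pos: [0.5757, -0.2188, 0.1134]
tool_rot: [0.0, 0.986, 0.164, 0.0]
contact_force: [-0.0, 0.1, -1.0]
gripper_width: 0.122
grasp_force: 80.1
```

Emit:
send_rows(deltas="0 0 0 5; 0 0 0 10; 0 0 0 15; 0 0 0 20; 0 0 0 20")

```text
t: 8.75
eef_pos: [0.5756, -0.2189, 0.1134]
tool_rot: [0.0, 1.0, -0.008, 0.0]
contact_force: [-0.5, 0.5, 0.2]
gripper_width: 0.127
grasp_force: 80.2
```

```bash
python3 -c "
from h import *
go(.5745,-.2195,.113,159.3);print(bot.get_obs()['torque'])"
```

```text
t 8.75 pos [ 0.5756 -0.2189  0.1134] xaxis -0.9 zaxis [ 0. -0. -1.] F [-0.5  0.5  0.2] q [ 0.29  0.52 -0.04  1.81  0.03  0.81 -1.35]
delta [-0.0011  0.0006  0.0004] spin 19.8
[-0.06858817  0.03957762 -0.01717403]
```

Emit:
send_rows(deltas="0 0 0 5; 0 0 0 10; 0 0 0 15; 0 0 0 20; 0 0 0 20")

```text
t: 9.25
eef_pos: [0.5755, -0.2189, 0.1134]
tool_rot: [0.0, 0.984, -0.181, 0.0]
contact_force: [-0.8, -0.0, -0.2]
gripper_width: 0.119
grasp_force: 80.3
```

Emit:
send_rows(deltas="0 0 0 0; 0 0 0 0; 0 0 0 0; 0 0 0 0; 0 0 0 0", claw=0.5)

```text
t: 9.75
eef_pos: [0.5755, -0.219, 0.1134]
tool_rot: [-0.0, 0.983, -0.181, 0.0]
contact_force: [0.8, 0.2, 0.0]
gripper_width: 0.498
grasp_force: 0.0
```

Emit:
send_rows(deltas="0 0 -0.02 0; 0 0 -0.05 0; 0 0 -0.09 0; 0 0 -0.13 0; 0 0 -0.15 0")

```text
t: 10.25
eef_pos: [0.5768, -0.2195, 0.2674]
tool_rot: [0.0, 0.983, -0.181, 0.003]
contact_force: [-0.2, 0.2, -0.5]
gripper_width: 0.502
grasp_force: 0.0
```

Emit:
send_rows(deltas="-0.05 -0.02 0 0; -0.1 -0.04 0 0; -0.13 -0.08 0 0; -0.13 -0.12 0 0; -0.13 -0.16 0 0")

```text
t: 10.75
eef_pos: [0.5103, -0.0211, 0.264]
tool_rot: [-0.0, 0.983, -0.181, 0.0]
contact_force: [1.4, -0.7, 0.8]
gripper_width: 0.5
grasp_force: 0.0
```

```bash
python3 - <<'E'
from h import *
from scipy.optimize import least_squares
go(.5745,-.2195,.113,159.3)
p=bot.read_camera("top"); p2=bot.read_camera("scene")
for q in (p,p2):
    w,_,_=orange(q,(.5745,-.2195),.07,.115,.14); print("bar",len(w), axis(w)[:2] if len(w)>5 else 0, np.median(w[:,2]) if len(w) else 0)
    w,_,_=orange(q,(.5745,-.2195),.09,-.01,.03); print("marks",len(w),axis(w)[:2] if len(w)>5 else 0)
    W,u,v=world(q); k=(np.abs(W[:,2]-.1)<.006)&(np.hypot(W[:,0]-.5745,W[:,1]+.2195)<.075); print("roof",k.sum(),W[k,2].mean(),cv2.minEnclosingCircle((W[k,:2]*1000).astype(np.float32)))
cv2.imwrite("pics/c.png",np.hstack([p["img"][120:270,300:500],p2["img"][80:230,250:450]])[:,:,::-1].repeat(2,0).repeat(2,1))
E
```

```text
t 10.75 pos [ 0.5103 -0.0211  0.264 ] xaxis -20.9 zaxis [ 0.001  0.    -1.   ] F [ 1.4 -0.7  0.8] q [-0.03  0.18 -0.06  1.91  0.01  1.05 -2.03]
delta [0.1306 0.1626 0.151 ] spin -0.2
bar 185 (array([ 0.57352155, -0.21594235]), np.float64(159.3535333505378)) 0.12716315554512958
marks 0 0
roof 1356 0.09977106986785937 ((574.2755737304688, -218.1968231201172), 53.81550216674805)
bar 117 (array([ 0.56904024, -0.21384282]), np.float64(160.91369773768415)) 0.12625326460472497
marks 19 (array([ 0.51759891, -0.19994703]), np.float64(120.57984785609973))
roof 681 0.10051278506376218 ((569.4108276367188, -215.81520080566406), 54.216461181640625)
```

View pics/c.png

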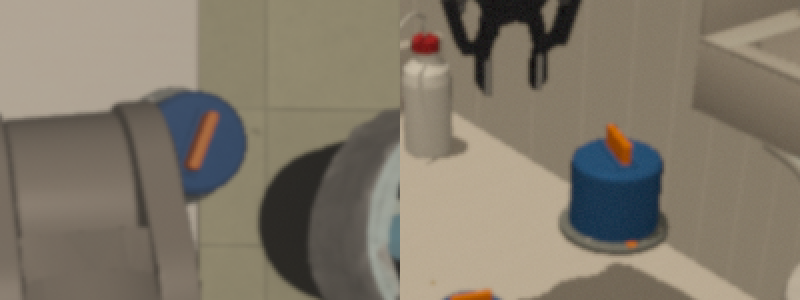

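The shell sits fully down on the foot: the roof at (617,190) is 100 mm up, and the bar is at 159.4° against marks at 159.3°. The axes agree within about 2 mm, and the gripper is clear.

```bash
python3 -c "
from station import bot
print(bot.hand_in())"
```

```text
the job is handed in; nothing more can be done
None
```

The blue top is fully down over the gold-lidded jar and locked, with its bar within about 2° of the orange marks; the white-lidded jar was never approached, and I handed the job in at about 11 s.

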